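Check that the largest grinding wheel rocks freely on its balancing stand

TASK

Three grinding wheels lie level on balancing stands on the sharpening bench, each with a round and a bar-shaped weight near its rim. With the fingertips, press gently on the round weight of the largest wheel so that this side dips about 7 mm, not down to its stop, keep it dipped for about a second, then withdraw so that the wheel comes back level. Do not touch the bar weight or the other two wheels, lift nothing, and leave everything else on the bench where it is.

Things in the scene. Friction and masses are not known exactly. Their poses are not given: they have to be found in the camera images.
- stand_large: fixed stand with the large grinding wheel (170 mm across, 18 mm thick, level, upper face 90 mm above the table). Foot 100 mm across; origin: centre of its underside, below the wheel's centre; z up; x points to the wheel's round weight, 65 mm from the axis. The wheel does not spin, it only rocks about the stand's y axis, through a pivot 92 mm up.
- wheel_large (a joint): rocking angle of the large wheel, rad: 0 level, positive with the round weight's side down, stops at -0.2 and +0.2. A spring of about 3 N m/rad, well damped, brings it back level in under half a second when let go.
- round_top_large (a point): centre of the flat top of the large wheel's round weight (wheel_large_c2): steel disc 26 mm across, 8 mm thick, fixed on the wheel's upper face near the rim; 98 mm above the table when level, moves with the wheel. Pressing takes about 0.7 N per mm of dip: 5 N gives about 7 mm (0.11 rad); it meets its stop after 13 mm (0.2 rad, about 9 N).
- stand_medium: fixed stand with the medium grinding wheel (140 mm across, 18 mm thick, level, upper face 90 mm above the table). Foot 100 mm across; origin: centre of its underside, below the wheel's centre; z up; x points to the wheel's round weight, 51 mm from the axis. The wheel does not spin, it only rocks about the stand's y axis, through a pivot 92 mm up.
- wheel_medium (a joint): rocking angle of the medium wheel, rad: 0 level, positive with the round weight's side down, stops at -0.2 and +0.2. A spring of about 3 N m/rad, well damped, brings it back level in under half a second when let go.
- round_top_medium (a point): centre of the flat top of the round weight on the medium wheel, 98 mm above the table when level; moves with the wheel.
- stand_small: fixed stand with the small grinding wheel (110 mm across, 18 mm thick, level, upper face 90 mm above the table). Foot 100 mm across; origin: centre of its underside, below the wheel's centre; z up; x points to the wheel's round weight, 37 mm from the axis. The wheel does not spin, it only rocks about the stand's y axis, through a pivot 92 mm up.
- wheel_small (a joint): rocking angle of the small wheel, rad: 0 level, positive with the round weight's side down, stops at -0.2 and +0.2. A spring of about 3 N m/rad, well damped, brings it back level in under half a second when let go.
- round_top_small (a point): centre of the flat top of the round weight on the small wheel, 98 mm above the table when level; moves with the wheel.
- bar_top_large (a point): centre of the flat top of the large wheel's bar weight (wheel_large_c3): steel bar 40 x 12 mm, 8 mm thick, fixed on the upper face across from the round weight, 65 mm from the axis. The other two wheels carry such a bar and a round weight as well.
- puck: bystander, loose: black rubber puck, 76 mm across, 25 mm high. Origin: on its axis at the underside.
- stone: bystander, loose: grey honing stone, 100 x 30 x 15 mm. Origin: about the middle of its underside.
- jar: bystander, loose: closed jar, 56 mm across, 60 mm high. Origin: on its axis at the underside.
- bottle: bystander, loose: standing white bottle, 50 mm across, 160 mm high. Origin: on its axis at the underside.
- screwdriver: bystander, loose: screwdriver lying flat, 190 mm long. Origin: about the middle of its underside.
- runner: bystander, loose: flat steel skate runner, about 300 mm long, 30 mm wide, 5 mm thick. Origin: about the middle of its underside.
- flange: bystander, loose: aluminium flange ring, 60 mm across, 12 mm high. Origin: on its axis at the underside.
- brush: bystander, loose: brush lying flat, 180 mm long. Origin: about the middle of its underside.
Things that resemble listed ones, but are neither listed nor needed, are in the scene too. Leave any green or turquoise look-alike of the stand_medium alone.

How it is judged:
By the outcome, as a careful person would: the job done as asked, in the order asked, and still so for the second after the job is handed in, with the robot touching nothing.
It also fails if it takes over 32 s, if anything falls off the work surface, if the arm or the gripper's body presses on something with over 40 N, if the wrist force passes 120 N, or if a joint passes its speed limit or range.

ROBOT

A 6-joint arm with a two-finger parallel gripper is mounted at the origin on the work surface. World frame = base frame: x ahead of the robot, y to its left, z up, the work surface at z = 0. Lengths are in mm, angles in rad, forces in N, time in s.
With the tool pointing down it reaches from about 300 to 775 mm from the base axis. Payload 14.6 kg.
Tool frame: the origin (TCP) lies at the very end of the fingers, on their centre line; the grasp point (between the pads) lies 19 mm behind it; z points along the fingers, y is the line along which they close (so a half turn about z gives the same grasp; the last joint's range is limited). The gripper opens to 94 mm and grips with 3 to 60 N. Pads are 16 mm wide; open, the fingers measure 119 mm over their backs; the gripper's body (75 mm by 177 mm) begins 78 mm behind the grasp point.
Start: joints at [-1.272, 0.3, 1.521, -0, 1.321, -0.067], TCP at [196.726, -513.603, 205.446] pointing down, gripper open.
Joint ranges: [-3.03, 3.03], [-0.79, 2.21], [0.23, 2.52], [-1.04, 4.18], [0, 3.07], [-2.55, 2.55]. Speed limits (rad/s): [2.22, 2.22, 2.57, 3.14, 3.14, 3.14].

INTERFACE

Orientations are given as [roll, pitch, yaw] about the fixed x, y, z axes, in that order (R = Rz(yaw) Ry(pitch) Rx(roll)).
In Python, from cell import manip gives the robot as it stands.
- The arm moves only by the tool servo_tool, never from a script. Its argument "rows" is a list of rows, each a list of 7 numbers: the turn, a rotation vector about the world's x, y, z in degrees, then the shift along the world's x, y, z in mm, then the closure, from 0 (fully open) to 1 (shut). In form: [[rx, ry, rz, dx, dy, dz, fingers], ...]. A call has 1 to 20 rows; each row shifts and turns the commanded pose from where the row before left it; what a row does not reach is not made up. A row lasts 1/8 s, in which the tool goes at most 62.5 mm and 10.7 degrees, less where a joint would pass 70% of its speed; a pose out of reach is approached as far as the arm can. A call with a gripper value outside its range is refused whole. The fingers move at their own pace and stop on an object; "grip_force" is the grip in N (left out, the last holds). Time passes only in rows, so rows that do not move let the fingers close. It gives the time, the measured TCP pose, the force, the opening and the grip force at its end, in the units of the state.
- manip.read_state(): the state, without advancing time (a new reading comes with each control period).
- manip.camera(name): name is "side" or "top"; returns the picture (420x560x3 uint8, red, green, blue); there is no depth.
- manip.camera_info(name): a dict with "fx", "fy", "cx", "cy" (pixels), "D" ([k1, k2, p1, p2, k3] as OpenCV has them; the pictures are not rectified), "position" and "rotation" of the camera in the world. Camera axes: x right, y down, z forward; pixel columns grow to the right and rows downward; lengths in mm; the calibration is good to about 2 mm. A picture is of the moment at which its call begins. camera_info takes no time and is no camera call.
- manip.sign_off(): hands the job in; it is judged then, once.
The state is a dict: "clock": time; "joints": joint angles; "qd": joint speeds; "effort": joint torques, N m; "eef_pos": TCP position; "eef_rot": TCP orientation; "wrist_force": force on the tool from outside, world axes, zero at the start; "moment": the same for the moment, N m; "finger_gap": finger opening in mm; "finger_force": force on a finger pad.
Only numpy, scipy, OpenCV 4.12 (cv2) and the standard library are available. Lean on these libraries where they do the work, as an engineer would, in place of code of your own. Each camera call takes 0.05 s, during which the arm holds its last target. There are 200 camera calls.

## Working session

There is one attempt and no reset: what is moved stays moved. The work goes in short steps, Python scripts to look and compute and a tool call to move; the robot and the scene stay as the last step left them, time stands still between calls to the robot, and variables do not carry over. Pictures are saved under pics/ and viewed, at most 10 in all, crops included, and the job is handed in when it is done.

Besides the shell and the picture viewer there is one more tool, called after "Emit:" by a JSON object that holds its "fn" and its "kwargs", one argument or row to a line. servo_tool: Moves the arm, as the interface text tells. Its arguments: {"type":"object","properties":{"rows":{"type":"array","items":{"type":"array","items":{"type":"number"}}},"grip_force":{"type":"number"}},"required":["rows"]}

```bash
mkdir -p pics; python3 - <<'E'
from cell import manip
import cv2
for n in("top","side"):
    cv2.imwrite(f"pics/{n}0.png",manip.camera(n)[:,:,::-1]); i=manip.camera_info(n); print(n,i)
s=manip.read_state();print(s)
E
```

```text
top {'fx': 481.4503097759162, 'fy': 481.4503097759162, 'cx': 278.8520463399989, 'cy': 215.98953784363383, 'D': array([-0.04545162,  0.        ,  0.        ,  0.        ,  0.        ]), 'position': array([ 351.38983478,  -64.20900545, 1301.13519887]), 'rotation': array([-2.99035734,  0.02183287, -1.54594282])}
side {'fx': 390.9059663306483, 'fy': 390.9059663306483, 'cx': 284.2046978756099, 'cy': 203.98098029621292, 'D': array([-0.09491045,  0.        ,  0.        ,  0.        ,  0.        ]), 'position': array([120.93351885, 766.80816945, 855.66224688]), 'rotation': array([-2.26826091,  0.01262469, -2.70738503])}
{'clock': 0.1, 'joints': array([-1.27158949e+00,  3.00401895e-01,  1.52149710e+00, -3.68479490e-05,
        1.32069866e+00, -6.66080206e-02]), 'qd': array([-2.31186530e-03, -2.84380449e-03, -8.50562132e-04,  4.24144470e-05,
        7.78638366e-04, -1.68951372e-03]), 'effort': array([ 1.28543197e-04, -5.32647979e+01, -3.53281689e+01,  7.08647934e-02,
        2.35029700e-02, -7.48771549e-05]), 'eef_pos': array([ 196.65772775, -513.3966067 ,  204.95981576]), 'eef_rot': array([-3.14058750e+00, -3.12784704e-05,  3.65823976e-01]), 'wrist_force': array([0.04070779, 0.0366687 , 0.3368221 ]), 'moment': array([ 0.03213035, -0.02623125, -0.00132139]), 'finger_force': 0.0, 'finger_gap': 93.92862186998012}
```

View pics/top0.png

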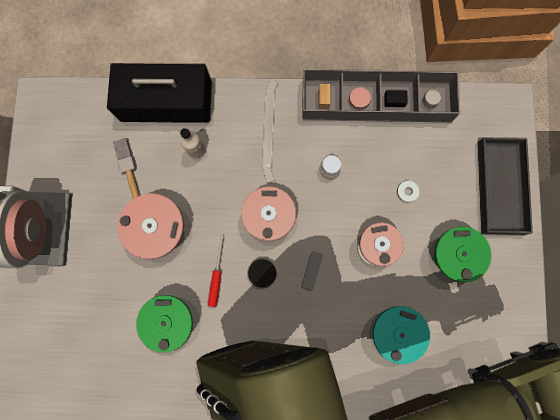

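View pics/side0.png

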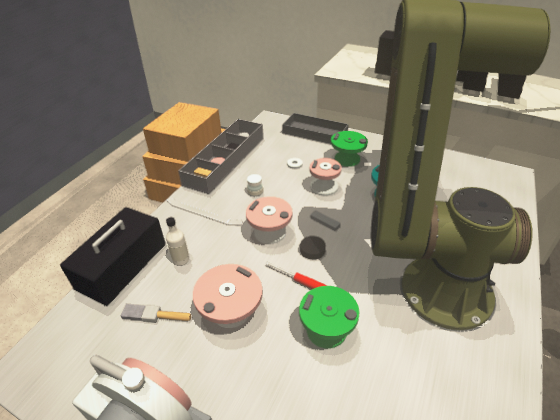

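The top view shows the large pink wheel at (151,226), its round weight at (125,221) and its bar at (174,230). In the side view the wheel is at (228,290) and the round weight at (209,308).

```bash
cat > h.py <<'E'
from cell import manip
import cv2, numpy as np
from scipy.spatial.transform import Rotation as R
def ray(n,uv,z):
    i=manip.camera_info(n);K=np.array([[i['fx'],0,i['cx']],[0,i['fy'],i['cy']],[0,0,1]])
    p=cv2.undistortPoints(np.array([[uv]],float),K,i['D'])[0,0]
    d=R.from_euler('xyz',i['rotation']).as_matrix()@np.array([p[0],p[1],1]);c=i['position']
    return (c+d*(z-c[2])/d[2]).round(1)
E
python3 - <<'E'
from h import *
for n,c,w in(("top",(151,226),42),("side",(228,292),45)):
    im=cv2.imread(f"pics/{n}0.png").astype(int)
    x0,y0=c[0]-w,c[1]-w; q=im[y0:y0+2*w,x0:x0+2*w]
    pink=((q[...,2]-q[...,0]>45)&(q[...,2]>160)).astype(np.uint8)
    l,lab,st,ce=cv2.connectedComponentsWithStats(pink); k=1+st[1:,4].argmax()
    cn=max(cv2.findContours((lab==k).astype(np.uint8),0,1)[0],key=len); h=cv2.convexHull(cn)
    e=cv2.fitEllipse(h); print(n,"ellipse",np.add(e[0],(x0,y0)),e[1],"ctr z90",ray(n,np.add(e[0],(x0,y0)),90))
    m=np.zeros_like(pink);cv2.fillConvexPoly(m,h,1)
    dark=((q.max(2)<120)&(m>0)).astype(np.uint8)
    l,lab,st,ce=cv2.connectedComponentsWithStats(dark)
    for j in range(1,l):
        if st[j,4]>15: print(st[j],ce[j]+(x0,y0),ray(n,ce[j]+(x0,y0),98))
    cv2.imwrite(f"pics/c_{n}.png",cv2.resize(q.astype(np.uint8),(390,390),interpolation=cv2.INTER_CUBIC))
a=[cv2.imread(f"pics/c_{n}.png") for n in("top","side")];cv2.imwrite("pics/c.png",np.hstack(a))
E
```

```text
top ellipse [147.45220947 221.2694931 ] (65.05374908447266, 76.72972106933594) ctr z90 [514.3 303.5  90. ]
[27  1  5 11 25] [137.84 189.92] [594.2 331.7  98. ]
[11 32 10 10 83] [124.79518072 220.3373494 ] [514.4 360.   98. ]
[61 38  8 16 75] [173.72 229.52] [493.7 232.3  98. ]
side ellipse [226.852108   291.69142914] (55.79263687133789, 70.05958557128906) ctr z90 [501.9 298.8  90. ]
[54 22 14  8 26] [243.03846154 272.88461538] [491.2 236.4  98. ]
[21 60 10  6 20] [209.05 310.2 ] [507.9 366.7  98. ]
```

View pics/c.png

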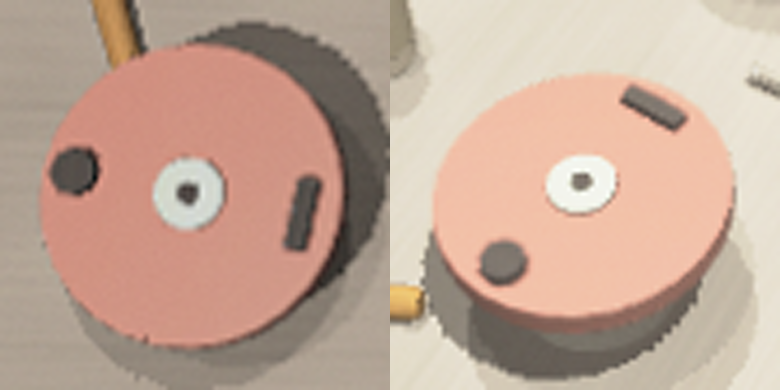

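Both views agree: the round weight is at about (514, 360, 98), 129 mm from the bar where 130 is expected. I'll move above it with the fingers shut and their closing line tangential.

Emit:
{"fn": "servo_tool", "kwargs": {
  "rows": [
    [0, 0, 3, 16, 43.5, 0, 1],
    [0, 0, 3, 16, 43.5, 0, 1],
    [0, 0, 3, 16, 43.5, 0, 1],
    [0, 0, 3, 16, 43.5, 0, 1],
    [0, 0, 3, 16, 43.5, 0, 1],
    [0, 0, 3, 16, 43.5, 0, 1],
    [0, 0, 3, 16, 43.5, 0, 1],
    [0, 0, 3, 16, 43.5, 0, 1],
    [0, 0, 3, 16, 43.5, 0, 1],
    [0, 0, 3, 16, 43.5, 0, 1],
    [0, 0, 3, 16, 43.5, 0, 1],
    [0, 0, 3, 16, 43.5, 0, 1],
    [0, 0, 3, 16, 43.5, 0, 1],
    [0, 0, 3, 16, 43.5, 0, 1],
    [0, 0, 3, 16, 43.5, 0, 1],
    [0, 0, 3, 16, 43.5, 0, 1],
    [0, 0, 3, 16, 43.5, 0, 1],
    [0, 0, 3, 16, 43.5, 0, 1],
    [0, 0, 3, 16, 43.5, 0, 1],
    [0, 0, 3, 16, 43.5, 0, 1]
  ],
  "grip_force": 5
}}

```text
clock: 2.6
eef_pos: [517.0, 357.8, 205.0]
eef_rot: [-3.141, 0.0, 1.415]
wrist_force: [-0.3, 0.1, 0.8]
finger_gap: 0.2
finger_force: 0.0
```

Emit:
{"fn": "servo_tool", "kwargs": {
  "rows": [
    [0, 0, 0, -2.5, 1, -20, 1],
    [0, 0, 0, 0, 0, -20, 1],
    [0, 0, 0, 0, 0, -20, 1],
    [0, 0, 0, 0, 0, -15, 1],
    [0, 0, 0, 0, 0, -10, 1],
    [0, 0, 0, 0, 0, -5, 1],
    [0, 0, 0, 0, 0, -3, 1],
    [0, 0, 0, 0, 0, 0, 1],
    [0, 0, 0, 0, 0, 0, 1]
  ]
}}

```text
clock: 3.72
eef_pos: [514.4, 357.5, 112.9]
eef_rot: [3.141, -0.0, 1.413]
wrist_force: [-0.1, -0.3, -0.0]
finger_gap: 0.6
finger_force: 0.0
```

```bash
python3 - <<'E'
from h import *
a=manip.camera("top")[176:276,85:205,::-1];b=manip.camera("side")[215:340,160:310,::-1]
cv2.imwrite("pics/d.png",np.hstack([cv2.resize(a,(396,330),interpolation=2),cv2.resize(b,(396,330),interpolation=2)]))
s=manip.read_state();print(s['eef_pos'],s['wrist_force'],s['clock'])
E
```

```text
[514.34967152 357.47960332 112.80329213] [-0.49502294  0.3609423  -0.53859143] 3.825
```

View pics/d.png

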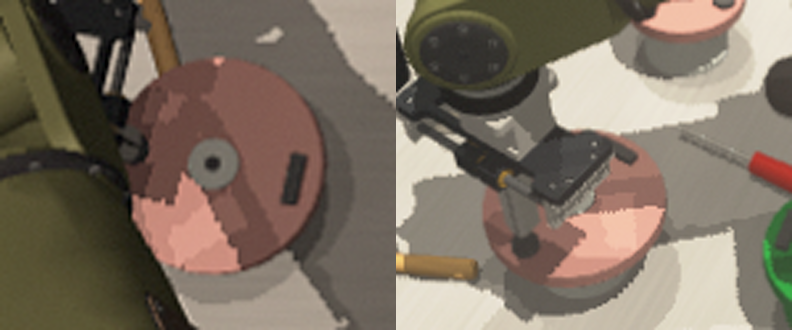

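The fingertips are over the round weight (side view (525,240)) and clear of the bar. Next is a slow descent to first contact.

Emit:
{"fn": "servo_tool", "kwargs": {
  "rows": [
    [0, 0, 0, 0, 2.5, -4, 1],
    [0, 0, 0, 0, 0, -4, 1],
    [0, 0, 0, 0, 0, -4, 1],
    [0, 0, 0, 0, 0, -2, 1],
    [0, 0, 0, 0, 0, -1, 1],
    [0, 0, 0, 0, 0, -0.8, 1],
    [0, 0, 0, 0, 0, 0, 1],
    [0, 0, 0, 0, 0, 0, 1]
  ]
}}

```text
clock: 4.82
eef_pos: [514.2, 359.9, 96.8]
eef_rot: [3.142, -0.0, 1.413]
wrist_force: [-1.9, -0.1, 1.1]
finger_gap: 0.4
finger_force: 0.7
```

Emit:
{"fn": "servo_tool", "kwargs": {
  "rows": [
    [0, 0, 0, 0, 0, -1.3, 1],
    [0, 0, 0, 0, 0, -1.3, 1],
    [0, 0, 0, 0, 0, -1.2, 1],
    [0, 0, 0, 0, 0, -1, 1],
    [0, 0, 0, 0, 0, 0, 1],
    [0, 0, 0, 0, 0, 0, 1]
  ]
}}

```text
clock: 5.58
eef_pos: [514.3, 360.1, 92.2]
eef_rot: [3.141, -0.001, 1.413]
wrist_force: [-1.5, 0.1, 5.1]
finger_gap: 0.7
finger_force: 2.9
```

Emit:
{"fn": "servo_tool", "kwargs": {
  "rows": [
    [0, 0, 0, 0, 0, -0.2, 1],
    [0, 0, 0, 0, 0, 0, 1],
    [0, 0, 0, 0, 0, 0, 1],
    [0, 0, 0, 0, 0, 0, 1],
    [0, 0, 0, 0, 0, 0, 1],
    [0, 0, 0, 0, 0, 0, 1],
    [0, 0, 0, 0, 0, 0, 1],
    [0, 0, 0, 0, 0, 2, 1],
    [0, 0, 0, 0, 0, 4, 1],
    [0, 0, 0, 0, 0, 8, 1],
    [0, 0, 0, 0, 0, 15, 1],
    [0, 0, 0, 0, 0, 20, 1],
    [0, 0, 0, 0, 0, 20, 1],
    [0, 0, 0, 0, 0, 20, 1],
    [0, 0, 0, 0, 0, 10, 1],
    [0, 0, 0, 0, 0, 0, 1],
    [0, 0, 0, 0, 0, 0, 1]
  ]
}}

```text
clock: 7.7
eef_pos: [514.0, 359.8, 189.9]
eef_rot: [-3.141, 0.001, 1.413]
wrist_force: [-0.1, 0.3, -0.1]
finger_gap: 0.5
finger_force: 0.0
```

```bash
python3 - <<'E'
from h import *
cv2.imwrite("pics/e.png",manip.camera("side")[:,:,::-1])
s=manip.read_state();print(s['eef_pos'],s['wrist_force'],s['clock'])
E
```

```text
[513.97106844 359.73857342 189.78080321] [-0.55528227 -1.03801189 -0.26847052] 7.75
```

View pics/e.png

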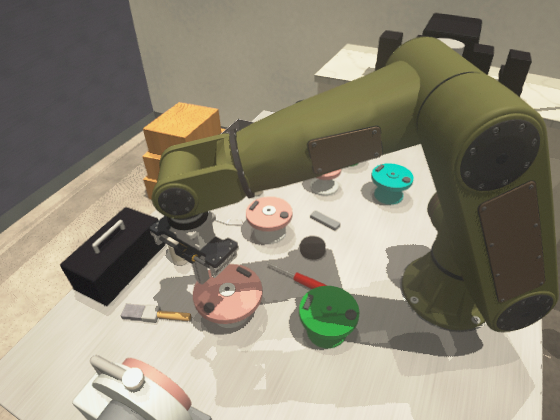

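The tool is clear, and the wheel is back level with its round weight at (209,308), as before. Nothing else in view has moved.

```bash
python3 -c "
from cell import manip
print(manip.sign_off())"
```

```text
the job is handed in; nothing more can be done
None
```

I pressed the large wheel's round weight down about 7 mm (worked out from the tool height, about 5 N), held it for about a second and withdrew; the wheel looks level again in the side view, and the job was handed in at about 8 s.

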